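# Drive a stuck slug out of a clear sleeve

## Task

An aluminium slug is stuck in the clear sleeve on the stand. Take the square drift bar from its rest, push it steel nose first into the open end of the sleeve and drive the slug out of the far end into the grey tray. Then draw the bar out again and leave it lying flat on the bench or back in its rest, clear of the sleeve and the tray, without shoving the other things about.

Things in the scene. Friction and masses are not known exactly. Their poses are not given: they have to be found in the camera images.
- bar_center (a point): Centre of the drift bar: straight, square, 230 mm long, 14 x 14 mm, about 110 g; 50 mm at its nose is steel, the rest dark wood, so it balances about 55 mm from the nose. x axis along the bar to the nose. Starts level in its rest, this point 37 mm above the bench. With its nose 70 mm or more inside the sleeve it stays there when let go, lying on the floor of the bore.
- bar_nose (a point): Centre of the bar's steel nose face, 115 mm ahead of bar_center; same axes.
- rest: Fixed wooden rest that holds the bar; origin under its centre, x along the bar. Foot board 236 x 50 x 10 mm. Trough walls (60 mm high, 42 mm over all, 18 mm between) cover the bar from its tail to 31 mm behind its centre; a 31 mm high block bears it 86 to 104 mm ahead of its centre. Between these the bar is free, the only place to grip it at first; held there it cannot reach right through the sleeve.
- sleeve_mouth (a point): Centre of the entry mouth of the clear plastic sleeve (tube), 100 mm above the bench. x axis is level and points into the bore along its axis, z up. The sleeve is fixed, 140 mm long, outside 38 mm, bore 28 mm, straight, open at both ends, with thin aluminium collars at the mouths. Nothing stands in front of this mouth.
- sleeve_exit (a point): Centre of the far mouth of the sleeve, 140 mm along x from sleeve_mouth; same axes. A slug pushed out here drops into the tray.
- stand: Fixed wooden stand of the sleeve; origin under its centre, x along the sleeve. Foot board 115 x 90 x 18 mm; two saddles 70 mm wide, to 125 mm above the bench, the first starting 16 mm in from the mouth. On top, half-way along the sleeve, a brass housing (18 mm across, to 135 mm above the bench) holds a spring plunger that presses on the slug; the bar passes under it freely.
- slug_center (a point): Centre of the slug: plain aluminium plug with domed ends, 26 mm diameter, 60 mm long, about 90 g, in the sleeve under the spring plunger; x axis along it. Its near end starts 28 to 52 mm inside the entry mouth. A steady push of roughly 8 to 15 N moves it until it has passed the plunger (70 mm from the mouth); it drops out when the bar's nose is about 140 mm in.
- tray_in (a point): Centre of the inner floor (5 mm above the bench) of the fixed grey catch tray under the far mouth: 150 mm along its x axis (the sleeve's direction), 120 mm along y, 45 mm high, walls 5 mm.
- hammer: Bystander: claw hammer, 220 mm, lying; leave it where it is. Origin at its underside, z up.
- screwdriver: Bystander: screwdriver, 200 mm, lying; leave it where it is. Origin at its underside, z up.
- wrench: Bystander: wrench, 170 mm, lying; leave it where it is. Origin at its underside, z up.
- stick_pot: Bystander: white pot, 70 mm across and 90 mm high, with craft sticks to 150 mm; leave it where it is. Origin at its underside, z up.
- bottle: Bystander: glass bottle, 56 mm across, 150 mm high; leave it where it is. Origin at its underside, z up.
- can: Bystander: steel can, 72 mm across, 100 mm high; leave it where it is. Origin at its underside, z up.
- offcut: Bystander: wood offcut, 50 x 120 x 40 mm; leave it where it is. Origin at its underside, z up.
Things that resemble listed ones, but are neither listed nor needed, are in the scene too. What is meant by the part that bears bar_center is not green, and is the larger of those in its own colour.

How it is judged:
On the way, in this order (a step that is already met when the one before it is completed fails the run):
1. the bar's nose is inside the sleeve, entered from the mouth, with the slug still inside (x of bar_nose in the frame of sleeve_mouth between 0.015 and 0.1 m and y of bar_nose in the frame of sleeve_mouth between -0.013 and 0.013 m and z of bar_nose in the frame of sleeve_mouth between -0.013 and 0.013 m and x of slug_center in the frame of sleeve_exit below 0 m and z of slug_center in the frame of sleeve_exit above -0.01 m), for 0.1 s.
2. the slug has left through the far mouth while the bar's nose is deep in the sleeve (x of bar_nose in the frame of sleeve_mouth above 0.08 m and y of bar_nose in the frame of sleeve_mouth between -0.013 and 0.013 m and z of bar_nose in the frame of sleeve_mouth between -0.013 and 0.013 m and x of slug_center in the frame of sleeve_exit above 0 m and z of slug_center in the frame of sleeve_exit below -0.035 m), for 0.05 s.
At the end, for the whole second after the job is handed in: The slug lies in the tray (its centre within the tray's walls and under 60 mm above the bench); the bar lies out of the sleeve and not on the tray: level within 0.15 rad, its centre less than 45 mm above the bench (on the bench or back in its rest) (x of slug_center in the frame of tray_in between -0.07 and 0.07 m and y of slug_center in the frame of tray_in between -0.055 and 0.055 m and z of slug_center in the frame of tray_in below 0.05 m and height (world z) of slug_center below 0.06 m and height (world z) of bar_center below 0.045 m and angle between bar_center's own x axis and vertical between 1.42 and 1.72 rad); the robot touches nothing.
It fails at once if a bystander is moved more than 30 mm (distance of any of hammer, screwdriver, wrench, stick_pot, bottle, can, offcut from where it was at the start of the episode above 0.03 m).
It also fails if it takes over 54 s, if anything falls off the work surface, if the arm or the gripper's body presses on something with over 40 N, if the wrist force passes 120 N, or if a joint passes its speed limit or range.

## Robot

A 7-joint arm with a two-finger parallel gripper is mounted at the origin on the work surface. World frame = base frame: x ahead of the robot, y to its left, z up, the work surface at z = 0. Lengths are in m, angles in rad, forces in N, time in s.
With the tool pointing down it reaches from about 0.425 to 1.025 m from the base axis. Payload 3.6 kg.
Tool frame: the origin (TCP) lies on the front face of the gripper's body, between the roots of the fingers; the fingertips stand 73 mm ahead of it and the grasp point (between the pads) lies 54 mm ahead of it; z points along the fingers, y is the line along which they close (so a half turn about z gives the same grasp; the last joint's range is limited). The gripper opens to 85 mm and grips with 20 to 120 N. Pads are 22 mm wide; open, the fingers measure 114 mm over their backs; the gripper's body (76 mm by 85 mm) begins 54 mm behind the grasp point. The pads swing forward as they close: fully open they stand 13 mm farther back than shut.
Start: joints at [1.135, 0.591, 0.048, 1.609, -0.033, 0.943, -0.034], TCP at [0.244, -0.683, 0.304] pointing down, gripper open.
Joint ranges: [-2.69, 2.69], [-0.47, 2.24], [-1.27, 1.36], [0.19, 2.51], [-1.53, 4.68], [0.08, 2.07], [-3.09, 3.09]. Speed limits (rad/s): [2.57, 2.57, 3.14, 3.14, 3.14, 3.14, 3.14].

## Interface

Orientations are given as a unit quaternion [w, x, y, z].
In Python, from station import arm, imaging gives the robot as it stands. Calls block until the motion is done:
- arm.move_pose(position, orientation): joint-space move of the TCP to a pose.
- arm.move_straight(position, rot=None, speed=0.15, contact_N=None): straight line of the TCP; rot=None keeps the orientation; speed is the mean speed in m/s. With contact_N (N) it stops when the force on the tool has changed by that much, and returns True; else False.
- arm.goto_joints(angles): joint-space move.
- arm.move_gripper(opening): finger opening in m; the grip force is fixed at half the most; returns when the fingers have stopped.
- arm.pause(seconds).
- arm.ik(position, orientation): joint angles nearest the present ones, or None.
- arm.read_state(): the state.
- imaging.get_image(name): name is "scene" or "top"; returns a dict with "pixels" (480x640x3 uint8, blue, green, red), "fx", "fy", "cx", "cy" (pixels), "dist" ([k1, k2, p1, p2, k3] as OpenCV has them; the pictures are not rectified), "origin" and "rotation" of the camera in the world. Camera axes: x right, y down, z forward; pixel columns grow to the right and rows downward; lengths in m; the calibration is good to about 2 mm. A picture is of the moment at which its call begins. There is no depth.
A pose or a line that the arm cannot do raises arm.Unreachable and nothing moves.
- arm.hand_in(): hands the job in; it is judged then, once.
Trained networks look in the newest picture that a camera, given by its name, has taken for a name from the list of things; names that differ only in an ending like _2 or _b are one class to them, and where a whole thing is asked for, a point or a joint stands for the part that bears it (a point fixed in the world has none). Each returns a list of dicts, best first, with "score" (0 to 1); they miss things now and then, are a little off and sometimes report something else, mostly with a low value. They report only what shows in the picture. A call takes as long as a camera call. They do not tell look-alikes from the thing itself.
- imaging.masks_of(camera, label): "region" (480x640 bool, what is visible of it) and "box" ([left, top, right, bottom] in pixels, round what is visible of it).
- imaging.spot_point(camera, label): "pixel" ([column, row] in pixels: a listed point, or the origin of a listed thing).
The state is a dict: "clock": time; "joint_positions": joint angles; "dq": joint speeds; "joint_efforts": joint torques, N m; "ee_pos": TCP position; "ee_rot": TCP orientation; "contact_force": force on the tool from outside, world axes, zero at the start; "torque": the same for the moment, N m; "gripper_width": finger opening in m; "finger_force": force on a finger pad.
Only numpy, scipy, OpenCV 4.12 (cv2) and the standard library are available. Lean on these libraries where they do the work, as an engineer would, in place of code of your own. Each camera call takes 0.05 s, during which the arm holds its last target. There are 200 camera calls.

## Working session

There is one attempt and no reset: what is moved stays moved. The work goes in short steps, each a Python script; the robot and the scene stay as the last script left them, time stands still between calls to the robot, and variables do not carry over. Pictures are saved under pics/ and viewed, at most 10 in all, crops included, and the job is handed in when it is done.

```bash
ls; mkdir -p pics; cat > h.py <<'E'
import numpy as np, cv2
from station import arm, imaging
def ray(im,px):
    K=np.array([[im["fx"],0,im["cx"]],[0,im["fy"],im["cy"]],[0,0,1]])
    u=cv2.undistortPoints(np.array([[px]],float),K,np.array(im["dist"],float))[0,0]
    d=np.array(im["rotation"])@np.array([u[0],u[1],1]); return np.array(im["origin"]),d/np.linalg.norm(d)
def atz(im,px,z):
    o,d=ray(im,px); return o+d*(z-o[2])/d[2]
def tri(rays):
    A=np.zeros((3,3));b=np.zeros(3)
    for o,d in rays:
        P=np.eye(3)-np.outer(d,d);A+=P;b+=P@o
    p=np.linalg.solve(A,b); return p,[np.linalg.norm((np.eye(3)-np.outer(d,d))@(p-o)) for o,d in rays]
E
python3 - <<'E'
from h import *
np.set_printoptions(precision=3,suppress=True)
ims={c:imaging.get_image(c) for c in("scene","top")}
for c in ims:
    cv2.imwrite(f"pics/{c}0.png",ims[c]["pixels"]); print(c,np.array(ims[c]["origin"]),ims[c]["fx"],np.array(ims[c]["rotation"])[:,2])
Z=dict(bar_center=.037,bar_nose=.037,rest=0,sleeve_mouth=.1,sleeve_exit=.1,stand=0,slug_center=.1,tray_in=.005,hammer=0,screwdriver=0,wrench=0,stick_pot=0,bottle=0,can=0,offcut=0)
for n,z in Z.items():
    for c in ims:
        for r in imaging.spot_point(c,n)[:3]:
            print(n,c,round(r["score"],2),np.round(r["pixel"]),atz(ims[c],r["pixel"],z)[:2])
print(arm.read_state())
E
```

```text
picsTraceback (most recent call last):
  File "<stdin>", line 5, in <module>
IndexError: too many indices for array: array is 1-dimensional, but 2 were indexed
```

```bash
sed -i 's/np.array(im\["rotation"\])@/Rq(im["rotation"])@/; s/^def ray/from scipy.spatial.transform import Rotation as R\ndef Rq(q): return R.from_quat(np.array(q,float)[[1,2,3,0]]).as_matrix()\ndef qR(M): return R.from_matrix(M).as_quat()[[3,0,1,2]]\ndef ray/' h.py
python3 - <<'E'
from h import *
np.set_printoptions(precision=3,suppress=True)
ims={c:imaging.get_image(c) for c in("scene","top")}
for c in ims:
    cv2.imwrite(f"pics/{c}0.png",ims[c]["pixels"]); print(c,np.array(ims[c]["origin"]),ims[c]["fx"],Rq(ims[c]["rotation"])[:,2])
Z=dict(bar_center=.037,bar_nose=.037,rest=0,sleeve_mouth=.1,sleeve_exit=.1,stand=0,slug_center=.1,tray_in=.005,hammer=0,screwdriver=0,wrench=0,stick_pot=0,bottle=0,can=0,offcut=0)
for n,z in Z.items():
    for c in ims:
        for r in imaging.spot_point(c,n)[:3]:
            print(n,c,round(r["score"],2),np.round(r["pixel"]),atz(ims[c],r["pixel"],z)[:2])
print(arm.read_state())
E
```

```text
scene [ 1.697 -1.02   0.994] 614.8005296765235 [-0.665  0.523 -0.533]
top [ 0.421 -0.098  1.07 ] 439.5435455882786 [ 0.116 -0.025 -0.993]
bar_center scene 0.67 [319. 269.] [ 0.616 -0.173]
bar_center scene 0.52 [355. 206.] [0.417 0.134]
bar_center top 0.66 [501. 311.] [ 0.377 -0.575]
bar_center top 0.58 [334. 206.] [ 0.619 -0.173]
bar_nose scene 0.67 [347. 252.] [ 0.601 -0.058]
bar_nose scene 0.62 [352. 214.] [0.448 0.094]
bar_nose scene 0.52 [169. 274.] [ 0.375 -0.502]
bar_nose top 0.81 [286. 211.] [ 0.604 -0.061]
bar_nose top 0.62 [456. 330.] [ 0.332 -0.465]
rest scene 0.85 [320. 284.] [ 0.631 -0.182]
rest top 0.8 [333. 208.] [ 0.621 -0.173]
sleeve_mouth scene 0.96 [350. 215.] [0.53  0.012]
sleeve_mouth scene 0.66 [370. 237.] [ 0.659 -0.026]
sleeve_mouth top 0.95 [248. 246.] [0.512 0.019]
sleeve_mouth top 0.45 [222. 241.] [0.523 0.078]
sleeve_exit scene 0.89 [389. 204.] [0.556 0.148]
sleeve_exit top 0.94 [184. 232.] [0.54  0.164]
sleeve_exit top 0.33 [394. 320.] [ 0.356 -0.305]
stand top 0.68 [222. 238.] [0.541 0.097]
stand top 0.39 [333. 208.] [ 0.622 -0.175]
tray_in scene 0.79 [40
[... 857 characters left out ...]
4. 226.] [0.682 0.36 ]
can top 0.73 [127. 176.] [0.691 0.342]
offcut scene 0.76 [309. 226.] [ 0.367 -0.014]
offcut scene 0.47 [389. 196.] [0.39  0.315]
offcut top 0.86 [262. 314.] [ 0.359 -0.006]
{'clock': 1.7, 'joint_positions': array([ 1.135,  0.591,  0.048,  1.609, -0.033,  0.943, -0.034]), 'dq': array([ 0.001,  0.001, -0.   , -0.002, -0.   ,  0.004, -0.001]), 'joint_efforts': array([  0.   , -54.862,   1.547, -19.853,   0.009,   0.001,   0.   ]), 'ee_pos': array([ 0.244, -0.683,  0.304]), 'ee_rot': array([-0.   ,  0.985,  0.171, -0.   ]), 'contact_force': array([ 0.368, -0.225, -0.11 ]), 'torque': array([-0.006,  0.064, -0.03 ]), 'finger_force': 0.0, 'gripper_width': 0.08527263332107703}
```

View pics/scene0.png

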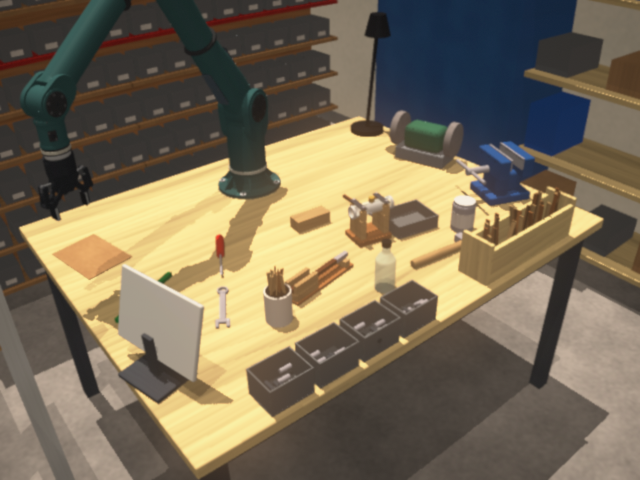

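View pics/top0.png

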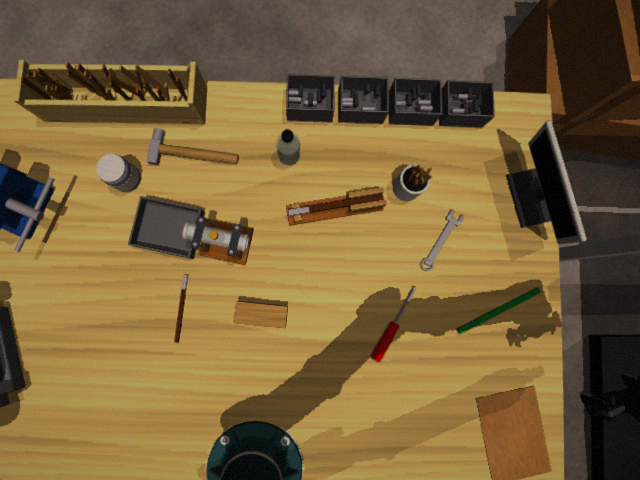

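The bar is in its rest in the top picture at (335,206), with its nose at (288,212). The sleeve runs from its mouth at (248,246) to its exit at (184,232). The green bar and the short brown bar are decoys. The two cameras disagree by about 18 mm on the mouth, so I'll check enlarged crops with model overlays.

```bash
cat >> h.py <<'E'
def proj(im,P):
    M=Rq(im["rotation"]).T; K=np.array([[im["fx"],0,im["cx"]],[0,im["fy"],im["cy"]],[0,0,1]])
    return cv2.projectPoints(np.array(P,float).reshape(-1,3),cv2.Rodrigues(M)[0],-M@np.array(im["origin"]),K,np.array(im["dist"],float))[0][:,0]
def circ(c,d,r,n=24):
    l=np.array([-d[1],d[0],0]);t=np.linspace(0,2*np.pi,n+1)[:,None]
    return c+r*(np.cos(t)*l+np.sin(t)*np.array([0,0,1]))
def boxpts(c,d,x0,x1,hw,z):
    l=np.array([-d[1],d[0],0]);c=np.array([c[0],c[1],z])
    return np.array([c+x0*d-hw*l,c+x1*d-hw*l,c+x1*d+hw*l,c+x0*d+hw*l,c+x0*d-hw*l])
def crop(im,x,y,w,h,s,lines=()):
    A=cv2.resize(im["pixels"][y:y+h,x:x+w],None,fx=s,fy=s,interpolation=cv2.INTER_CUBIC)
    for L,col in lines:
        p=(proj(im,L)-[x,y]+.5)*s
        cv2.polylines(A,[np.int32(np.round(p))],False,col,1)
    return A
def dirv(a): return np.array([np.cos(a),np.sin(a),0])
E
python3 - <<'E'
from h import *
ims={c:imaging.get_image(c) for c in("scene","top")}
m=np.array([.512,.017,.1]);d=np.array([.027,.14,0]);d/=np.linalg.norm(d)
L=[(circ(m,d,.019),(0,255,0)),(circ(m+.14*d,d,.019),(0,255,255)),(boxpts(m+.07*d,d,-.0575,.0575,.045,.018),(255,0,255))]
A=crop(ims["top"],170,200,100,75,4,L);B=crop(ims["scene"],335,178,75,75,4,L)
b=np.array([.619,-.173,0]);e=np.array([-.015,.113,0]);e/=np.linalg.norm(e)
L=[(boxpts(b,e,-.115,.115,.007,.044),(0,255,0)),(boxpts(b,e,-.118,.118,.025,.01),(255,0,255))]
C=crop(ims["top"],275,170,115,70,3,L);D=crop(ims["scene"],280,240,80,70,3,L)
top=np.hstack([A,B]);bot=np.hstack([C,D]);
bot=cv2.copyMakeBorder(bot,0,0,0,max(0,top.shape[1]-bot.shape[1]),0)[:, :top.shape[1]]
cv2.imwrite("pics/c1.png",np.vstack([top,bot])); print(top.shape,bot.shape)
E
```

```text
(300, 700, 3) (210, 700, 3)
```

View pics/c1.png

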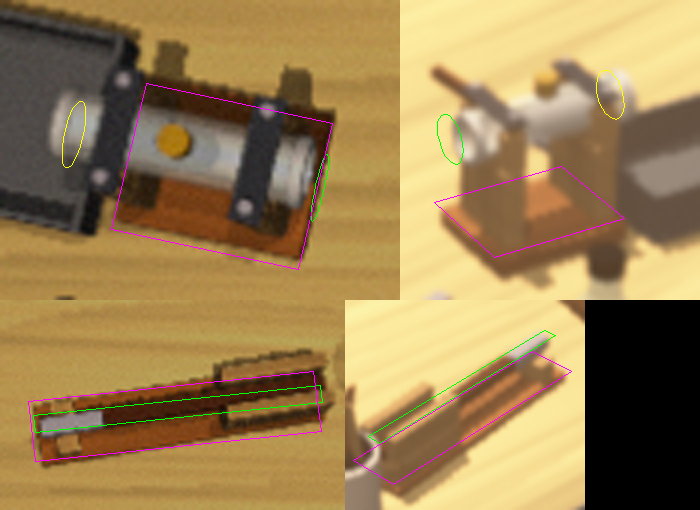

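The overlay shows the sleeve is about 8 mm further along y than I assumed, and the rest is turned about 0.04 rad more. I'll pick features from larger plain crops and fit to those.

```bash
python3 - <<'E'
from h import *
ims={c:imaging.get_image(c) for c in("scene","top")}
def g(im,x,y,w,h,s):
    A=crop(im,x,y,w,h,s)
    for i in range(0,w,5): cv2.line(A,(i*s,0),(i*s,9 if i%10 else 16),(0,255,0),1)
    for i in range(0,h,5): cv2.line(A,(0,i*s),(9 if i%10 else 16,i*s),(0,255,0),1)
    for i in range(10,w,10): cv2.putText(A,str(x+i),(i*s-10,28),0,.38,(0,255,0))
    for i in range(10,h,10): cv2.putText(A,str(y+i),(18,i*s+4),0,.38,(0,255,0))
    return A
A=g(ims["top"],180,212,80,60,10); cv2.imwrite("pics/d1.png",A)
A=g(ims["scene"],340,185,66,66,9)
cv2.imwrite("pics/d2.png",A)
A=g(ims["top"],280,182,110,46,7); cv2.imwrite("pics/d3.png",A)
E
```

```text
(no output)
```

View pics/d1.png

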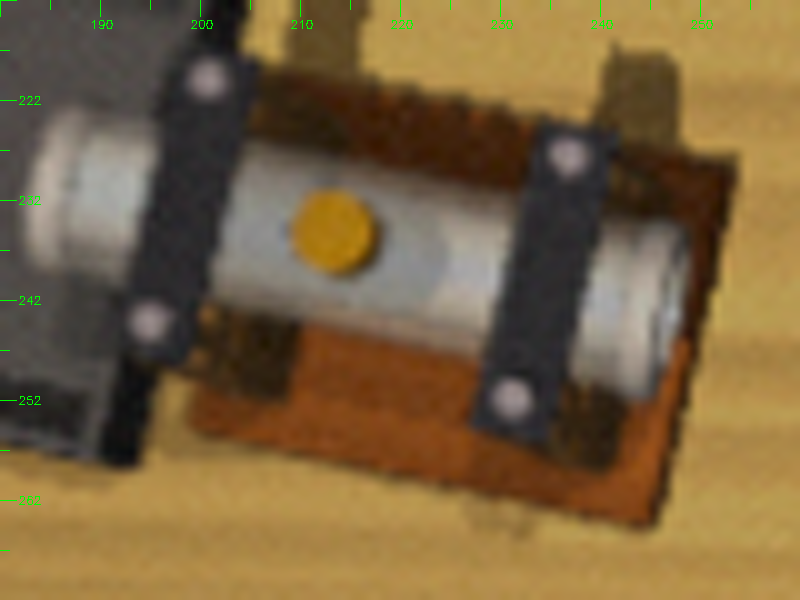

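View pics/d2.png

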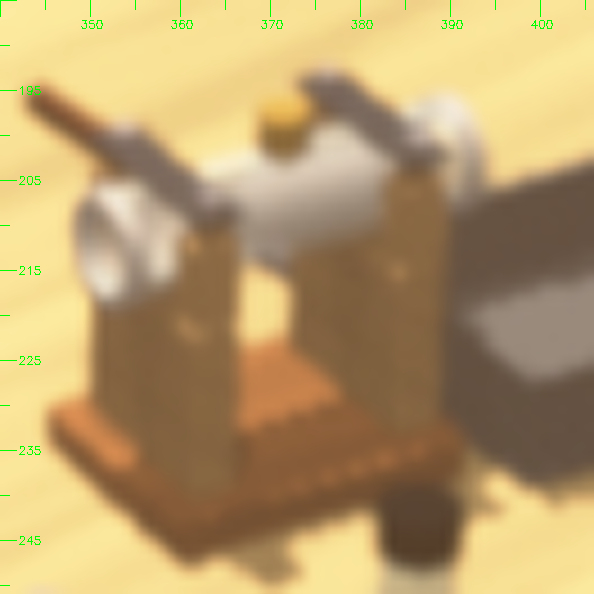

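View pics/d3.png

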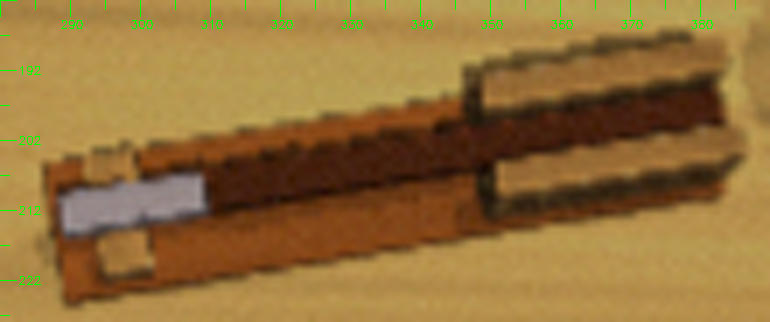

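```bash
python3 - <<'E'
from h import *
from scipy.optimize import least_squares
np.set_printoptions(precision=4,suppress=True)
ims={c:imaging.get_image(c) for c in("scene","top")}
def fit(F,p0,name):
    def P(p,f): 
        d=dirv(p[2]);l=np.array([-d[1],d[0],0]); return np.array([p[0],p[1],0])+f[1]*d+f[2]*l+np.array([0,0,f[3]])
    res=lambda p:np.concatenate([(proj(ims[f[0]],P(p,f))[0]-f[4])*np.array(f[5] if len(f)>5 else [1,1]) for f in F])
    s=least_squares(res,p0,loss="soft_l1"); print(name,s.x); print(np.round(res(s.x).reshape(-1,2),1).tolist()); return s.x
# frame: origin=stand centre, x along
top=[("top",0,0,.135,(212.9,234.7)),("top",-.0575,-.045,.018,(253,227)),("top",-.0575,.045,.018,(245,264)),
 ("top",-.07+.025,0,.127,(233.1,238.7)),("top",.045,0,.127,(197,231.0)),
 ("top",-.07,0,.119,(248-1.2,241.5)) ]
top=[("top",0,0,.135,(212.9,234.7)),("top",-.0575,-.045,.018,(253,227)),("top",-.0575,.045,.018,(245,264)),
 ("top",-.045,0,.127,(233.1,238.7)),("top",.045,0,.127,(197,231.0))]
sc=[("scene",0,0,.135,(371.2,195.9)),("scene",-.0575,.045,.018,(345,230.5)),("scene",-.0575,-.045,.018,(360.6,245)),("scene",-.07,0,.1,(351,211.4))]
a=fit(top,[.53,.09,1.38],"stand top"); b=fit(sc,[.53,.09,1.38],"stand scene"); c=fit(top+sc,[.53,.09,1.38],"stand both")
for p in(a,b,c): print("mouth",p[:2]-.07*dirv(p[2])[:2])
r=[("top",.118,.025,.01,(286,205.1)),("top",.118,-.025,.01,(288.8,224.8)),("top",-.118,-.025,.01,(382.6,209.4))]
r[0]=("top",.118,-.025,.01,(286,205.1)); r[1]=("top",.118,.025,.01,(288.8,224.8)); r[2]=("top",-.118,.025,.01,(382.6,209.4))
bar=[("top",.115,-.007,.044,(287.8,208.6)),("top",.115,.007,.044,(289.2,215.4)),("top",.065,-.007,.044,(308.1,206.1)),("top",.065,.007,.044,(309.2,211.8)),("top",-.031,0,.06,(349.6,201.1))]
fit(r+bar,[.62,-.175,1.73],"rest+bar"); fit(bar,[.62,-.175,1.73],"bar")
for c in ims:
  for n in("bar_center",):
    print([ (round(x["score"],2),x["box"]) for x in imaging.masks_of(c,n)])
E
```

```text
stand top [0.5322 0.0863 1.3961]
[[2.5, -0.1], [-0.9, 0.0], [-0.8, -0.4], [3.5, 0.4], [-1.2, -0.0]]
stand scene [0.5362 0.0879 1.3967]
[[-0.6, 1.4], [0.7, -1.0], [0.7, -1.9], [-0.8, 2.1]]
stand both [0.5325 0.0885 1.4019]
[[1.5, -0.2], [-1.9, -0.3], [-1.6, -0.6], [2.5, 0.2], [-2.2, -0.1], [-1.3, 0.9], [0.0, -1.5], [0.1, -2.4], [-1.5, 1.6]]
mouth [0.52   0.0173]
mouth [0.5241 0.019 ]
mouth [0.5207 0.0195]
rest+bar [ 0.6217 -0.1777  1.7586]
[[-0.4, -0.2], [0.1, 0.0], [1.0, 0.0], [-0.2, 0.8], [-0.7, -0.3], [0.3, -0.1], [0.2, -0.1], [-0.2, 0.0]]
bar [ 0.6217 -0.1779  1.7567]
[[-0.1, 0.7], [-0.6, -0.4], [0.4, -0.2], [0.3, -0.1], [-0.1, 0.0]]
[(0.71, [292.5, 250.5, 345.6, 291.5]), (0.42, [115.9, 271.7, 169.8, 323.9]), (0.38, [342.7, 196.8, 350.7, 201.9])]
[(0.78, [460.6, 285.9, 540.4, 334.9]), (0.73, [283.5, 196.5, 383.1, 214.4]), (0.68, [174.6, 277.5, 189.4, 341.6])]
```

```bash
cat >> h.py <<'E'
GL=.054
def q(y): return np.array([0,np.cos(y/2),np.sin(y/2),0])
BAR=np.array([.6217,-.1778]);BY=1.757
M=np.array([.5210,.0240]);SY=1.396; S=-.012
def st(): 
    s=arm.read_state();print("t",round(s["clock"],1),"p",np.round(s["ee_pos"],4),"w",round(s["gripper_width"],4),"ff",round(float(s["finger_force"]),1),"F",np.round(s["contact_force"],1));return s
E
python3 - <<'E'
from h import *
np.set_printoptions(precision=3,suppress=True)
g=BAR+S*dirv(BY)[:2]
m=dirv(SY)[:2]
for o in (0,np.pi):
    print(o,arm.ik([*g,.091],q(BY+o-(2*np.pi if o else 0))),arm.ik([*(M-.167*m),.154],q(SY+o)),arm.ik([*(M-.017*m),.154],q(SY+o)))
E
```

```text
0 [ 0.393  0.787 -0.247  1.88   0.357  0.518  0.09 ] [ 0.353  0.574 -0.22   2.182  0.299  0.413 -0.282] [ 0.061  0.579 -0.219  2.168  0.294  0.422 -0.568]
3.141592653589793 [-0.042  0.823  0.403  1.9   -0.594  0.539 -2.19 ] [-0.144  0.62   0.462  2.204 -0.638  0.45  -2.486] [-0.449  0.63   0.485  2.19  -0.657  0.466 -2.76 ]
```

```bash
python3 - <<'E'
from h import *
g=BAR+S*dirv(BY)[:2]
arm.move_gripper(.045)
arm.move_pose([*g,.19],q(BY)); 
arm.move_straight([*g,.091],speed=.12,contact_N=15); st()
arm.move_gripper(0.0); s=st()
arm.move_straight([*g,.19],speed=.15); st()
m=dirv(SY)[:2]
arm.move_pose([*(M-.167*m),.154],q(SY)); s=st(); print(Rq(s["ee_rot"]))
ims={c:imaging.get_image(c) for c in("scene","top")}
d=dirv(SY);c=np.array([*M,.1])-.155*d
L=[(boxpts(c,d,-.115,.115,.007,.107),(0,255,0)),(circ(np.array([*M,.1]),d,.014),(0,255,255)),(circ(np.array([*M,.1])+.14*d,d,.014),(0,255,255))]
A=crop(ims["top"],180,195,130,85,6,L);cv2.imwrite("pics/e1.png",A)
A=crop(ims["scene"],270,180,130,90,6,L);cv2.imwrite("pics/e2.png",A)
E
```

```text
t 5.8 p [ 0.6245 -0.1896  0.0916] w 0.045 ff 0.0 F [0.3 0.  0. ]
t 6.2 p [ 0.6246 -0.1897  0.092 ] w 0.0131 ff 59.3 F [-1.1  0.4  5.7]
t 7.0 p [ 0.6229 -0.1896  0.189 ] w 0.0132 ff 58.9 F [-0.5 -0.2 -1.6]
t 7.6 p [ 0.4914 -0.1401  0.1533] w 0.0127 ff 58.9 F [ 1.3 -0.3 -1.9]
[[ 1.73145238e-01  9.84895244e-01 -1.44407617e-03]
 [ 9.84896299e-01 -1.73144932e-01  3.35268833e-04]
 [ 8.01702084e-05 -1.48031548e-03 -9.99998901e-01]]
```

View pics/e1.png

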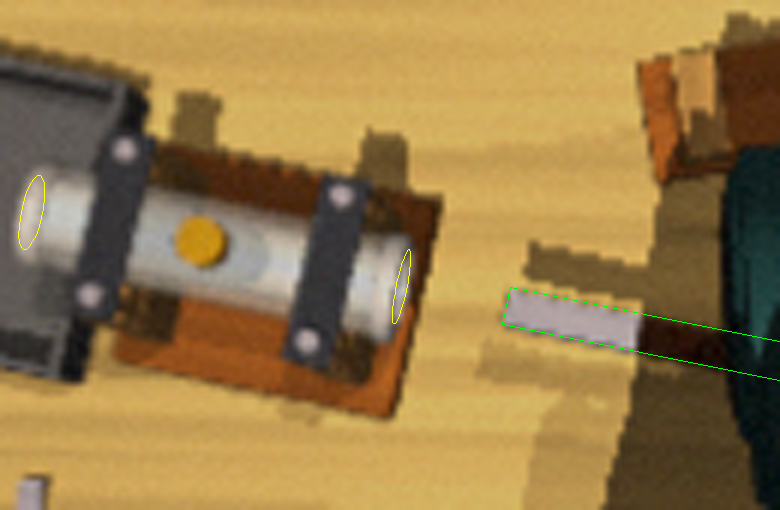

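View pics/e2.png

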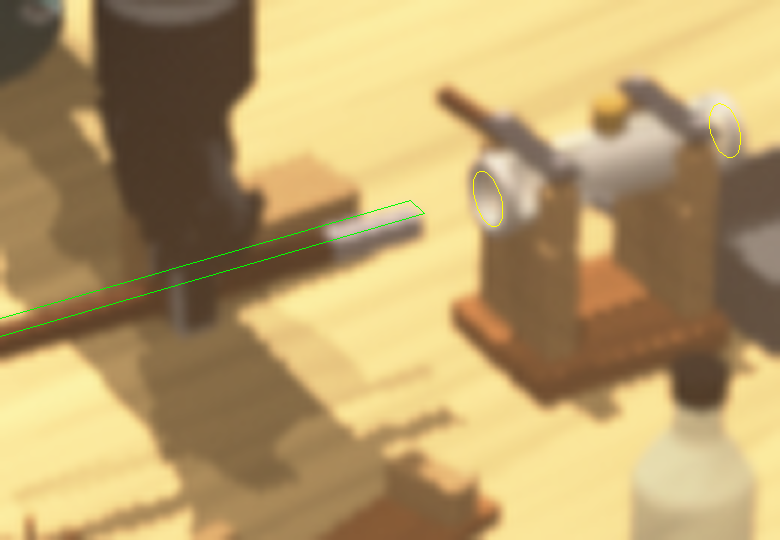

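The bar is held. The top view matches the prediction, with the nose at crop (505,307) and the sleeve axis in line. In the scene view, the bar looks about 2 px lower than predicted at crop (418,222). I'll check that with numbers.

```bash
python3 - <<'E'
from h import *
np.set_printoptions(precision=3,suppress=True)
ims={c:imaging.get_image(c) for c in("scene","top")}
d=dirv(SY);n=np.array([*M,.1])-.04*d
for nm,P in(("bar_nose",n),("sleeve_mouth",np.array([*M,.1])),("sleeve_exit",np.array([*M,.1])+.14*d)):
    rs=[]
    for c in ims:
        r=[x for x in imaging.spot_point(c,nm)]
        e=proj(ims[c],P)[0]; r=min(r,key=lambda x:np.linalg.norm(x["pixel"]-e)) if r else None
        if r: print(nm,c,round(r["score"],2),"seen",np.array(r["pixel"]),"pred",e); rs.append(ray(ims[c],r["pixel"]))
    if len(rs)==2: print("  tri",*tri(rs),"model",P)
im=ims["scene"];old=cv2.imread("pics/scene0.png").astype(int)
g=im["pixels"].astype(int)
l=np.array([-d[1],d[0],0])
for s in(-.01,-.025,-.04):
    box=[n+s*d+a*.007*l+np.array([0,0,b*.007]) for a in(-1,1) for b in(-1,1)]
    p=proj(im,box); u=int(round(p[:,0].mean())); v=p[:,1]
    print("s",s,"u",u,"pred v",v.min(),v.max()); 
    for vv in range(int(v.min())-4,int(v.max())+8): print("  ",vv,g[vv,u],abs(g[vv,u]-old[vv,u]).sum())
E
```

```text
bar_nose scene 0.87 seen [337.1 216.5] pred [338.994 215.987]
bar_nose top 0.62 seen [262.5 244.4] pred [264.05  245.739]
  tri [ 0.514 -0.016  0.099] [np.float64(0.005093937715088503), np.float64(0.005093937715088436)] model [ 0.514 -0.015  0.1  ]
sleeve_mouth scene 0.75 seen [352.2 213.5] pred [350.761 212.586]
sleeve_mouth top 0.91 seen [248.  241.7] pred [246.358 242.202]
  tri [0.524 0.023 0.098] [np.float64(0.002931131817950769), np.float64(0.0029311318179507497)] model [0.521 0.024 0.1  ]
sleeve_exit scene 0.61 seen [387.7 200.1] pred [390.259 201.181]
sleeve_exit top 0.83 seen [184.4 231. ] pred [184.758 229.858]
  tri [0.541 0.159 0.104] [np.float64(0.002801323052795822), np.float64(0.0028013230527958915)] model [0.545 0.162 0.1  ]
s -0.01 u 336 pred v 213.71840642965873 219.9829958532277
   209 [142 219 244] 4
   210 [147 223 248] 3
   211 [152 228 250] 2
   212 [155 230 251] 1
   213 [157 229 250] 5
   214 [169 223 245] 28
   215 [183 211 232] 66
   216 [182 195 217] 96
   217 [154 165 184] 131
   218 [109 121 139] 261
   219 [ 91 106 125] 301
   220 [100 129 155] 232
   2
[... 413 characters left out ...]
220 [ 92 105 124] 305
   221 [ 93 115 137] 270
   222 [105 147 178] 156
   223 [128 195 229] 34
   224 [151 227 248] 5
   225 [159 235 251] 4
   226 [159 235 251] 4
   227 [156 232 251] 4
   228 [152 229 250] 2
s -0.04 u 327 pred v 216.30056877473564 222.61269282270396
   212 [ 94 148 194] 12
   213 [ 70 110 145] 19
   214 [ 60  93 123] 22
   215 [ 64  95 124] 13
   216 [ 91 114 140] 47
   217 [142 156 179] 179
   218 [177 188 209] 275
   219 [168 177 197] 245
   220 [130 139 158] 129
   221 [ 98 109 127] 46
   222 [ 90 103 122] 47
   223 [ 87 111 134] 45
   224 [ 95 139 169] 30
   225 [124 189 225] 9
   226 [151 227 248] 5
   227 [160 235 251] 5
   228 [160 235 251] 4
   229 [157 233 251] 3
```

The bar and the mouth are offset equally, by about 0.9 px, so they are aligned with each other. Inserting now.

```bash
cat >> h.py <<'E'
def at(depth,s,z=.154):  # TCP for nose depth, grip at s on bar
    return [*(M+(depth-.115+s)*dirv(SY)[:2]),z]
E
python3 - <<'E'
from h import *
print(arm.move_straight(at(.025,S),speed=.08,contact_N=7)); s=st()
E
```

```text
False
t 9.1 p [ 0.5031 -0.077   0.154 ] w 0.0124 ff 58.9 F [-0.2 -0.  -0.3]
```

```bash
python3 - <<'E'
from h import *
arm.pause(.15)
for D in(.06,.108):
    r=arm.move_straight(at(D,S),speed=.05,contact_N=35); s=st(); print(r, np.dot(s["contact_force"],dirv(SY)), (s["ee_pos"][:2]-M)@dirv(SY)[:2]+.115-S)
    if r: break
r=imaging.spot_point("top","slug_center"); im=imaging.get_image("top")
for x in imaging.spot_point("top","slug_center"): print(x,(atz(im,x["pixel"],.1)[:2]-M)@dirv(SY)[:2])
for x in imaging.spot_point("top","bar_nose"): print(x)
E
```

```text
t 10.1 p [ 0.5077 -0.0464  0.1538] w 0.013 ff 59.1 F [ -0.7 -11.8   0.4]
False -11.761597051544975 0.05532272504237175
t 11.2 p [0.5176 0.0051 0.154 ] w 0.0127 ff 58.9 F [-0.5 -0.7 -0.9]
False -0.7743772369247477 0.10783340774500234
{'pixel': [182.8, 231.8], 'score': 0.6} 0.14328652260154753
{'pixel': [458.0, 330.8], 'score': 0.82}
```

```bash
python3 - <<'E'
from h import *
S2=-.085
arm.move_gripper(.04)
arm.move_straight(at(.108,S2,.154),speed=.12)
arm.move_straight(at(.108,S2,.150),speed=.1,contact_N=10)
arm.move_gripper(0.0); st()
r=arm.move_straight(at(.147,S2,.150),speed=.06,contact_N=30); s=st(); print(r)
arm.pause(.4)
for c in("top","scene"):
    im=imaging.get_image(c); 
    for x in imaging.spot_point(c,"slug_center"): print(c,x,atz(im,x["pixel"],.02))
    for x in imaging.spot_point(c,"tray_in"): print(c,x,atz(im,x["pixel"],.005))
    for x in imaging.spot_point(c,"bar_nose"): print(c,x,proj(im,[*(M+.147*dirv(SY)[:2]),.095]))
    if c=="top": cv2.imwrite("pics/f1.png",crop(im,110,180,150,100,5))
E
```

```text
t 13.1 p [ 0.505  -0.0663  0.15  ] w 0.0129 ff 61.5 F [-1.2  1.5  1. ]
t 13.9 p [ 0.5121 -0.0272  0.1501] w 0.0127 ff 61.6 F [0.4 1.4 0.3]
False
top {'pixel': [175.8, 228.8], 'score': 0.78} [0.55762744 0.20503898 0.02      ]
top {'pixel': [166.1, 228.0], 'score': 0.85} [0.56098933 0.23324346 0.005     ]
top {'pixel': [189.1, 274.2], 'score': 0.76} [[182.29419789 229.54396549]]
scene {'pixel': [403.9, 221.7], 'score': 0.58} [0.56557236 0.20664907 0.02      ]
scene {'pixel': [407.1, 223.3], 'score': 0.79} [0.56165751 0.22618345 0.005     ]
scene {'pixel': [169.1, 273.7], 'score': 0.58} [[392.08877664 202.07645772]]
```

View pics/f1.png

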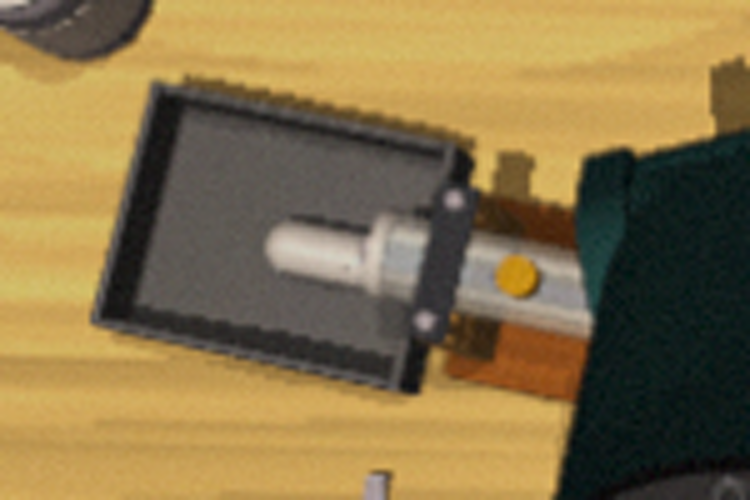

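```bash
python3 - <<'E'
from h import *
rs=[]
for c in("top","scene"):
    im=imaging.get_image(c); x=imaging.spot_point(c,"slug_center")
    if x: rs.append(ray(im,x[0]["pixel"])); print(x[0])
    m=imaging.masks_of(c,"slug_center"); print([(round(a["score"],2),a["box"]) for a in m])
    for z in(.02,.09):
        y=np.array([*(M+.2*dirv(SY)[:2]),z]); print(z,proj(im,y))
        d=dirv(SY); print("  tips",proj(im,[*(M+.175*dirv(SY)[:2]),z]),proj(im,[*(M+.235*dirv(SY)[:2]),z]))
print(tri(rs)); st()
E
```

```text
{'pixel': [171.6, 230.4], 'score': 0.58}
[(0.77, [162.2, 221.7, 182.7, 234.2])]
0.02 [[169.17325248 229.40787555]]
  tips [[179.26048712 231.43616688]] [[155.09565955 226.57485897]]
0.09 [[160.00588135 225.24397739]]
  tips [[170.78158377 227.409993  ]] [[144.97474042 222.220166  ]]
{'pixel': [401.8, 221.3], 'score': 0.65}
[(0.65, [395.3, 218.2, 412.5, 227.6])]
0.02 [[404.88273519 219.00624788]]
  tips [[398.34327791 221.01540059]] [[413.91231825 216.23178619]]
0.09 [[406.21512098 199.3876135 ]]
  tips [[399.55907249 201.32288926]] [[415.40252901 196.71712329]]
(array([0.55268587, 0.21455915, 0.01355772]), [np.float64(0.002703512640030612), np.float64(0.0027035126400305016)])
t 15.0 p [ 0.5118 -0.0282  0.15  ] w 0.0125 ff 61.6 F [ 0.1  1.8 -0.4]
```

The triangulated slug height is about 14 mm, so it lies in the tray. Next: draw back, regrip near the balance point, pull out and lay the bar down.

```bash
python3 - <<'E'
from h import *
S2=-.085;S3=.012
arm.move_straight(at(.08,S2,.150),speed=.1,contact_N=30); st()
arm.move_gripper(.04)
arm.move_straight(at(.08,S2,.158),speed=.1)
arm.move_straight(at(.08,S3,.158),speed=.12,contact_N=15); st()
arm.move_gripper(0.0); st()
arm.move_straight(at(.08,S3,.161),speed=.05)
print(arm.move_straight(at(-.07,S3,.161),speed=.12,contact_N=30)); st()
im=imaging.get_image("scene"); cv2.imwrite("pics/g1.png",crop(im,230,170,200,150,4))
E
```

```text
t 15.8 p [ 0.4999 -0.0946  0.15  ] w 0.013 ff 61.6 F [-0.3 -1.2  0.2]
t 17.4 p [5.167e-01 4.000e-04 1.579e-01] w 0.0404 ff 0.0 F [ 0.   0.1 -0.6]
t 17.8 p [5.168e-01 4.000e-04 1.581e-01] w 0.0126 ff 61.0 F [ 0.4 -2.   1.3]
False
t 19.4 p [ 0.4912 -0.1454  0.161 ] w 0.0124 ff 60.7 F [-0.5  0.3 -1. ]
```

View pics/g1.png

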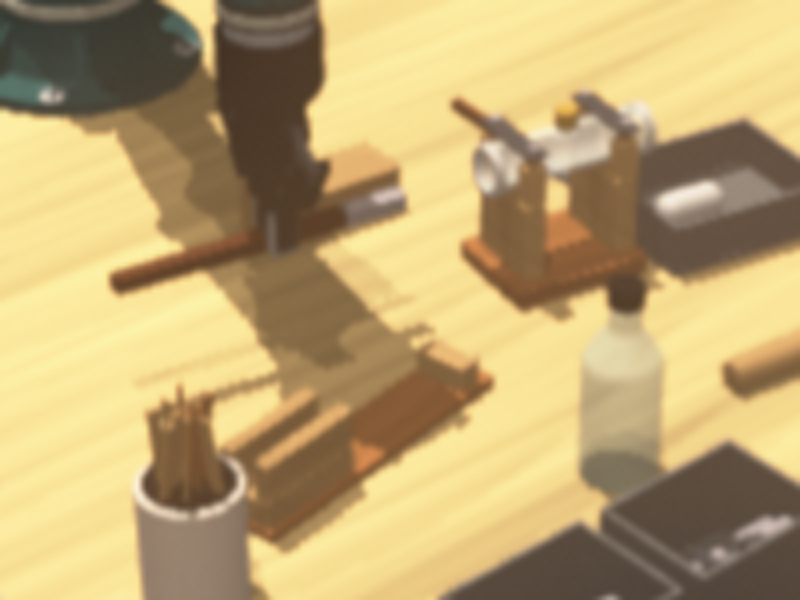

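The slug lies flat in the tray at crop (690,200). The bar is out of the sleeve and held level, with its nose at crop (400,200) and free bench below it. Now I'll lower and release it.

```bash
python3 - <<'E'
from h import *
print(arm.move_straight(at(-.07,S:=.012,.077),speed=.08,contact_N=8)); st()
arm.move_gripper(.04)
arm.move_straight(at(-.07,S,.25),speed=.12); st()
arm.pause(.5)
for c in("top","scene"):
    im=imaging.get_image(c)
    for n in("bar_nose","bar_center"):
        for x in imaging.spot_point(c,n): print(c,n,round(x["score"],2),np.round(atz(im,x["pixel"],.007),3))
print(M-.07*dirv(SY)[:2],M-.185*dirv(SY)[:2])
E
```

```text
False
t 20.7 p [ 0.4912 -0.1464  0.0774] w 0.0123 ff 60.7 F [ 0.9  0.3 -0.5]
t 22.7 p [ 0.4905 -0.1463  0.2493] w 0.0395 ff 0.0 F [ 0.4 -0.3  0.2]
top bar_nose 0.77 [0.45  0.171 0.007]
top bar_nose 0.68 [ 0.516 -0.042  0.007]
top bar_nose 0.52 [0.562 0.215 0.007]
top bar_center 0.62 [ 0.377 -0.579  0.007]
top bar_center 0.52 [0.369 0.178 0.007]
scene bar_nose 0.65 [ 0.494 -0.044  0.007]
scene bar_nose 0.64 [ 0.34  -0.487  0.007]
scene bar_nose 0.53 [0.56  0.082 0.007]
scene bar_center 0.71 [ 0.497 -0.159  0.007]
scene bar_center 0.59 [0.387 0.171 0.007]
scene bar_center 0.42 [ 0.555 -0.456  0.007]
[ 0.50882647 -0.04493334] [ 0.4888271  -0.15818097]
```

The bar is lying on the bench where I meant to put it, so I'm handing in.

```bash
python3 -c "
from h import *
print(arm.hand_in())"
```

```text
the job is handed in; nothing more can be done
None
```

I drove the slug out into the grey tray, drew the bar out and left it flat on the bench clear of the sleeve and tray; the job is handed in at about 23 s of the 54 s allowed, though hand-in returned no verdict.

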